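# Index the soldering positioner to its red pointer

### The job

Turn the black dial of the inclined green soldering positioner until its white mark points to the red pointer, then push the dial's knob fully in so that its locking pin drops into the hidden slot and the dial is locked there. The pointer was set by eye, so the slot lies near it, a little to one side or the other: feel for it. Leave the pointer, the cup, the solder coil and the charcoal lump where they stand and let go of the knob at the end.

Things in the scene. Friction and masses are not known exactly. Their poses are not given: they have to be found in the camera images.
- positioner: green inclined soldering positioner bolted to the bench: foot plate 176 x 128 x 12 mm, wedge-shaped housing 120 mm high at the back. Origin at the centre of its underside, z up, its low front to its own -x. The face plate leans 35 degrees: the dial's axis runs outward along (-0.574, 0, 0.819) in this frame and meets the face at (0, 0, 82) mm.
- knob_grip (a point): the black dial's grip bar, point on the dial's axis 36 mm off the face plate with the knob out. Bar 56 x 14 mm, 30 mm high on a round flange of radius 38 mm; the point lies 19 mm above the flange's top, 11 mm below the bar's top. Axes move with the knob: z outward along the dial's axis, x along the bar to its marked end (white stripe from middle to that end only), y across.
- dial (a joint): turn of the dial, rad, counter-clockwise as seen facing it; 0 = white mark straight uphill (to the housing's high back). It turns either way, without stops within a turn, against a light friction (0.12 N m) and stays where it is left. Turning it far needs regrasping; the bar can be held either way round.
- dial_mark (a point): outer end of the white mark on the dial's flange top, 36 mm from the dial's axis along knob_grip's x axis.
- pointer_tip (a point): tip of the red pointer (tab 7 mm wide, 10 mm high, on the clamped aluminium collar round the dial), 42 mm from the dial's axis, 8 mm off the face plate; z axis along the dial's axis, x axis from the axis to the pointer. The only slot for the locking pin is hidden under the dial, up to 0.2 rad (11 degrees) to either side of the pointer.
- knob (a joint): how far the knob is pushed in along the dial's axis, m: 0 out (start), 0.009 fully in. It slides against about 3 N and stays where left; pull it back likewise. Its pin (8 mm, 32 mm from the axis, below the white mark) meets a hard ring after 2 to 3 mm, but over the slot goes on to 9 mm; it enters within 0.034 rad either way. Draw the pin off the ring to turn easily.
- flux_cup: off-white lidded pot, 86 mm across, 72 mm high, a bystander beside the positioner; origin at the centre of its underside.
- solder_coil: flat wavy ring (coil of silver-grey solder wire), 55 mm across, 7 mm high, a bystander in front of the positioner; origin at the centre of its underside.
- charcoal_block: black charcoal lump, 51 x 59 x 35 mm, a bystander in front of the positioner; origin at the centre of its underside.
Things that resemble listed ones, but are neither listed nor needed, are in the scene too. There is more than one size of the positioner; the job needs the larger.

How it is judged:
On the way:
1. the dial is turned so that its white mark stands at the red pointer (distance between dial_mark and pointer_tip below 0.02 m), for 0.1 s.
At the end, for the whole second after the job is handed in: The knob is pushed in by more than 7 of its 9 mm (its pin is in the slot) with the white mark within 16 mm of the red pointer's tip (any position that the slot allows passes) (value of joint knob above 0.007 m and distance between dial_mark and pointer_tip below 0.016 m); the robot touches nothing.
It fails at once if the flux cup is pushed more than 25 mm from its place (distance of flux_cup from where it was at the start of the episode above 0.025 m).
It fails at once if the solder coil is pushed more than 25 mm from its place (distance of solder_coil from where it was at the start of the episode above 0.025 m).
It fails at once if the charcoal lump is pushed more than 25 mm from its place (distance of charcoal_block from where it was at the start of the episode above 0.025 m).
It fails at once if the red pointer is forced out of its place (more than 6 mm) (distance of pointer_tip from where it was at the start of the episode above 0.006 m).
It also fails if it takes over 58 s, if anything falls off the work surface, if the arm or the gripper's body presses on something with over 40 N, if the wrist force passes 120 N, or if a joint passes its speed limit or range.

### The arm

A 6-joint arm with a two-finger parallel gripper is mounted at the origin on the work surface; the furniture and walls round the work are solid. World frame = base frame: x ahead of the robot, y to its left, z up, the work surface at z = 0. Lengths are in m, angles in rad, forces in N, time in s.
With the tool pointing down it reaches from about 0.25 to 0.725 m from the base axis. Payload 4 kg.
Tool frame: the origin (TCP) lies midway between the tips of the shut fingers; the grasp point (between the pads) lies bot.pinch_z behind it (bot.pinch_z is the distance from the TCP to the grasp point, in m); z points along the fingers, y is the direction in which the jaws open and shut (so a half turn about z gives the same grasp; the last joint's range is limited). The gripper opens to 85 mm and grips with 20 to 120 N. Pads are 22 mm wide; open, the fingers measure 114 mm over their backs; the gripper's body (76 mm by 85 mm) begins 54 mm behind the grasp point. The pads swing forward as they close: fully open they stand 13 mm farther back than shut.
Start: joints at [-1.267, 0.241, 0.005, 1.335, 0, 1.571], TCP at [0.15, -0.477, 0.231] pointing down, gripper open.
Joint ranges: [-2.72, 2.72], [-1.05, 1.87], [-1.09, 1.28], [-1.99, 2.15], [-1.42, 1.44], [-3.14, 3.14]. Speed limits (rad/s): [2.79, 2.79, 3.14, 3.14, 3.14, 3.14].

### API

Orientations are given as a unit quaternion [x, y, z, w].
In Python, from workcell import bot gives the robot as it stands. The module is installed in compiled form; this text tells all that it offers.
- The arm moves only by the tool move_arm, never from a script. Its argument "series" is a list that holds one entry, the list of rows, each a list of 7 numbers: the shift along the world's x, y, z in cm, then the turn, a rotation vector about the world's x, y, z in degrees, then the opening, from 0 (shut) to 1 (fully open). A call has exactly 5 rows; each row shifts and turns the pose as measured when the row begins; what a row does not reach is not made up. A row lasts 1/10 s, in which the tool goes at most 50 mm and 8.59 degrees, less where a joint would pass 70% of its speed; a pose out of reach is approached as far as the arm can. A call with a gripper value outside its range is refused whole. The fingers move at their own pace and stop on an object; the grip force is fixed at half the most. Time passes only in rows, so rows that do not move let the fingers close, or fill a call up. It gives the time, the measured TCP pose, the force and the opening at its end, in the units of the state.
- bot.get_obs(): the state, without advancing time (a new reading comes with each control period).
- bot.camera(name): name is "scene" or "top" or "wrist"; returns (picture, depth): 384x512x3 uint8, red, green, blue; 384x512 float32, m along the optical axis (not along the pixel's ray), 0 where there is no reading.
- bot.camera_info(name): a dict with "vfov" (degrees; the focal length in pixels is half the picture's height over the tangent of half this angle, whatever the lens; pixels are square), "cx", "cy" (the principal point, pixels), "k1" (the pictures are not rectified: a ray, as slopes to the right and down, at radius r is drawn at 1 + k1 r^2 times it, then the intrinsics apply), "cam_to_world" (4x4, takes a point from camera to world coordinates); the wrist camera has in their place "tool_from_camera" (4x4, takes a point from camera to tool coordinates, whose origin is the TCP and whose axes are the flange's). Camera axes: x right, y down, z forward; pixel columns grow to the right and rows downward; lengths in m; the calibration is good to about 2 mm. A picture is of the moment at which its call begins: read the wrist's pose just before it. camera_info takes no time and is no camera call.
- bot.job_done(): hands the job in, once; it reports no verdict.
Trained networks look in the newest picture that a camera, given by its name, has taken for a name from the list of things; names that differ only in an ending like _2 or _b are one class to them, and where a whole thing is asked for, a point or a joint stands for the part that bears it (a point fixed in the world has none). Each returns a list of dicts, best first, with "confidence" (0 to 1); they miss things now and then, are a little off and sometimes report something else, mostly with a low value. They report only what shows in the picture. A call takes as long as a camera call. They do not tell look-alikes from the thing itself.
- bot.find_in(camera, target): "at" ([x, y, z] in m, in world coordinates, good to about 4 mm: the middle of the surface that is visible of it).
The state is a dict: "clock": time; "joint_pos": joint angles; "joint_vel": joint speeds; "tau": joint torques, N m; "eef_pos": TCP position; "tool_rot": TCP orientation; "ft_force": force on the tool from outside, world axes, zero at the start; "ft_torque": the same for the moment, N m; "grip_width": finger opening in m.
Only numpy, scipy, OpenCV 4.12 (cv2) and the standard library are available. Lean on these libraries where they do the work, as an engineer would, in place of code of your own. Each camera call takes 0.05 s, during which the arm holds its last target.

## Working session

There is one attempt and no reset: what is moved stays moved. The work goes in short steps, Python scripts to look and compute and a tool call to move; the robot and the scene stay as the last step left them, time stands still between calls to the robot, and variables do not carry over. Pictures are saved under pics/ and viewed, and the job is handed in when it is done.

Besides the shell and the picture viewer there is one more tool, called after "Emit:" in YAML: its name, and indented under it one key for each argument. move_arm: Moves the arm, as the interface text tells. Its arguments: {"type":"object","properties":{"series":{"type":"array","items":{"type":"array","items":{"type":"array","items":{"type":"number"}}}}},"required":["series"]}

```bash
mkdir -p pics; cat > h.py <<'E'
from workcell import bot
import numpy as np, cv2
from scipy.spatial.transform import Rotation as R
def T(name,o=None):
    i=bot.camera_info(name)
    if 'cam_to_world' in i: return i,np.array(i['cam_to_world'])
    W=np.eye(4);W[:3,:3]=R.from_quat(o['tool_rot']).as_matrix();W[:3,3]=o['eef_pos']
    return i,W@np.array(i['tool_from_camera'])
def rays(i,shape=(384,512)):
    h,w=shape;f=h/2/np.tan(np.radians(i['vfov'])/2)
    K=np.array([[f,0,i['cx']],[0,f,i['cy']],[0,0,1]]);
    v,u=np.mgrid[:h,:w]; p=np.stack([u,v],-1).reshape(-1,1,2).astype(float)
    q=cv2.undistortPoints(p,K,np.array([i['k1'],0,0,0.]),None).reshape(h,w,2)
    return K,q
def snap(name,fn=None):
    o=bot.get_obs();pic,d=bot.camera(name);i,M=T(name,o)
    K,q=rays(i);P=np.dstack([q*d[...,None],d]);P=P@M[:3,:3].T+M[:3,3];P[d==0]=np.nan
    if fn: cv2.imwrite('pics/'+fn,pic[...,::-1])
    return pic,d,P,K,i,M
def proj(X,K,i,M):
    c=(np.atleast_2d(X)-M[:3,3])@M[:3,:3];
    return cv2.projectPoints(c.reshape(-1,1,3),np.zeros(3),np.zeros(3),K,np.array([i['k1'],0,0,0.]))[0].reshape(-1,2)
E
python3 - <<'E'
from h import *
print(bot.get_obs(),bot.pinch_z)
for n in ['scene','top','wrist']:
    s=snap(n,n+'0.png'); np.savez(n+'0.npz',pic=s[0],P=s[2])
    print(n, s[4])
    for t in ['positioner','knob_grip','flux_cup','solder_coil','charcoal_block']:
        print(t,[(np.round(r['at'],3).tolist(),round(r['confidence'],2)) for r in bot.find_in(n,t)])
E
```

```text
{'clock': 0.0, 'joint_pos': array([-1.26698504e+00,  2.41423385e-01,  3.72888162e-03,  1.33519998e+00,
        1.22845749e-05,  1.57078541e+00]), 'joint_vel': array([-0.00128463, -0.00036492, -0.00081752, -0.00019462, -0.00044892,
       -0.00087671]), 'tau': array([-1.00669899e-03, -3.72315502e+01,  2.52409691e+01,  1.67728920e-02,
        2.07230457e-06, -9.48047102e-06]), 'eef_pos': array([ 0.14939457, -0.4764991 ,  0.23040954]), 'tool_rot': array([ 9.88483138e-01,  1.51327413e-01, -1.52671708e-04, -1.03792917e-03]), 'ft_force': array([ 0.10867777,  0.18476886, -0.45835337]), 'ft_torque': array([-0.02547964, -0.00930238,  0.00782455]), 'grip_width': 0.08543362850909629} 0.0187
scene {'vfov': 57.989193875262906, 'cx': 247.58036031612212, 'cy': 195.63200515917268, 'k1': 0.016385640477261088, 'cam_to_world': array([[-0.8303894 , -0.36640009,  0.41976711,  0.07297054],
       [-0.5571066 ,  0.55849918, -0.61458189,  0.91277399],
       [-0.00925673, -0.74419731, -0.66789571,  0.6849797 ],
       [ 0.        ,  0.        ,  0.        ,  1.        ]])}
positioner [([0.546, 0.602, 0.042]
[... 712 characters left out ...]
 0.585, 0.07], 0.95)]
flux_cup [([0.347, 0.453, 0.07], 0.7), ([0.467, 0.342, 0.104], 0.15)]
solder_coil []
charcoal_block [([0.381, 0.22, 0.032], 0.96)]
wrist {'vfov': 70.40764815650563, 'cx': 257.49150909253746, 'cy': 189.96929955388234, 'k1': -0.05803355086357355, 'tool_from_camera': array([[ 4.01709361e-04, -9.44998870e-01, -3.27073346e-01,
         8.51069272e-02],
       [ 9.99999737e-01,  1.82336607e-04,  7.01375916e-04,
        -5.19895138e-05],
       [-6.03162004e-04, -3.27073542e-01,  9.44998695e-01,
        -1.42408910e-01],
       [ 0.00000000e+00,  0.00000000e+00,  0.00000000e+00,
         1.00000000e+00]])}
positioner []
knob_grip []
flux_cup []
solder_coil []
charcoal_block []
```

View pics/scene0.png

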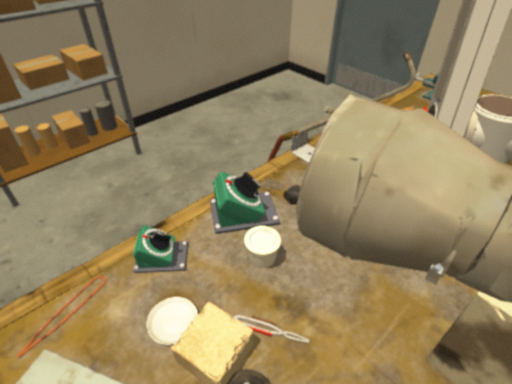

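View pics/top0.png

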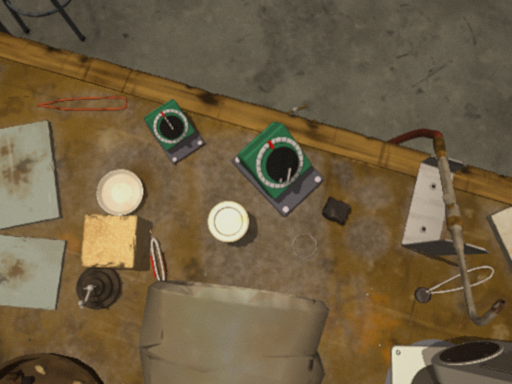

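```bash
python3 - <<'E'
import cv2
for n,(a,b,c,d) in {'top':(90,300,170,400),'scene':(80,300,120,380)}.items():
    p=cv2.imread(f'pics/{n}0.png')[a:b,c:d]
    cv2.imwrite(f'pics/{n}0z.png',cv2.resize(p,None,fx=min(800/(d-c),600/(b-a)),fy=min(800/(d-c),600/(b-a)),interpolation=cv2.INTER_CUBIC))
E
```

```text
(no output)
```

View pics/top0z.png

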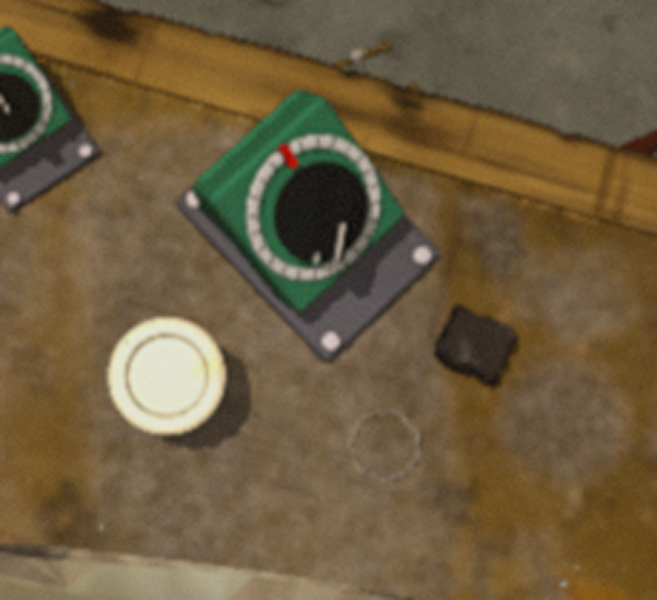

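View pics/scene0z.png

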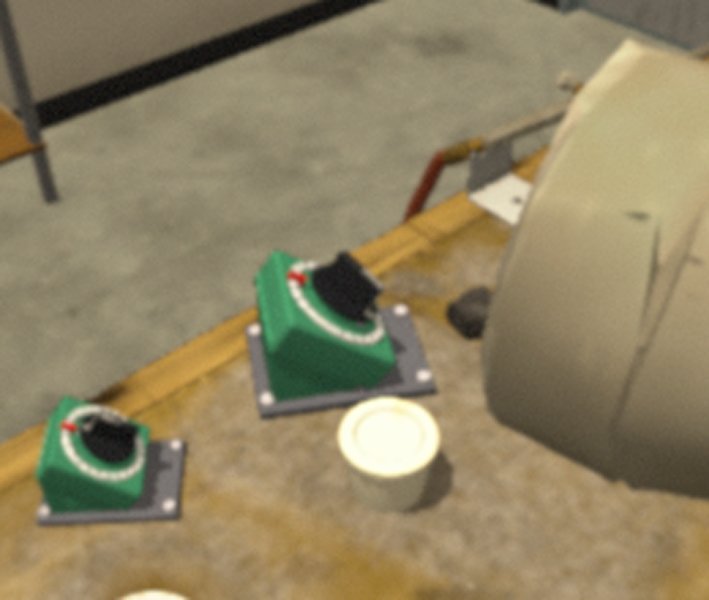

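```bash
python3 - <<'E'
from h import *
z=np.load('top0.npz');P=z['P'];pic=z['pic'].astype(int)
def w(x,y):
    c=170+x/2.857;r=90+y/2.857
    q=P[int(round(r))-1:int(round(r))+2,int(round(c))-1:int(round(c))+2].reshape(-1,3);return np.nanmedian(q,0)
b=[w(193,200),w(422,254),w(331,341)];print(np.round(b,4))
print('edge',np.linalg.norm(b[1]-b[2]),np.linalg.norm(b[0]-b[2]))
ce=(b[0]+b[1])/2; print('centre',ce)
dx=b[0]-b[2];print('yaw from long',np.degrees(np.arctan2(dx[1],dx[0])));dy=b[1]-b[2];print('short',np.degrees(np.arctan2(dy[1],dy[0])))
# face ring white pixels plane
m=np.zeros(P.shape[:2],bool);m[133:190,254:306]=1
wh=m&(pic.min(-1)>120)
Q=P[wh];Q=Q[np.isfinite(Q).all(1)]
for _ in range(5):
    c=Q.mean(0);n=np.linalg.svd(Q-c)[2][2];n*=np.sign(n[2]);e=(Q-c)@n;Q=Q[abs(e)<max(.003,0)] if _>1 else Q[abs(e)<.008]
print('ring',c,n,len(Q),np.degrees(np.arctan2(-n[1],-n[0])))
red=m&(pic[...,0]>140)&(pic[...,1]<70);print('red',red.sum(),np.nanmean(P[red],0),np.argwhere(red).mean(0))
g=(pic[...,1]>pic[...,0]+25)&(pic[...,1]>pic[...,2]+10);g[:, :225]=0
G=P[g];print(len(G),np.nanmax(G[:,2]))
blk=m&(pic.max(-1)<50);B=P[blk];print('black',len(B),np.nanmean(B,0))
np.save('B.npy',B)
E
```

```text
[[0.4915 0.4382 0.0172]
 [0.4532 0.2563 0.0183]
 [0.3832 0.3275 0.0183]]
edge 0.09981279258416183 0.15483510711644558
centre [0.47235199 0.34727158 0.01776038]
yaw from long 45.645808035629315
short -45.469801080676106
ring [0.47729562 0.35570538 0.09314104] [-0.41001478 -0.39824527  0.82054165] 355 44.16574428570833
red 21 [0.50356852 0.36867799 0.1195251 ] [144.         270.57142857]
1388 0.11942445505153476
black 834 [0.46644228 0.34561972 0.10527416]
```

```bash
cat >> h.py <<'E'
def frame(yaw=np.radians(45.3),o=(.4724,.3473,0)):
    c,s=np.cos(yaw),np.sin(yaw);Rz=np.array([[c,-s,0],[s,c,0],[0,0,1]])
    n=Rz@[-.5736,0,.8192];u=Rz@[.8192,0,.5736];v=np.cross(n,u);A=np.array(o)+[0,0,.082]
    return A,u,v,n
def rect(pic,K,i,M,h,F,s=6,half=.07):
    # image of plane at height h off face; up=uphill, viewed facing it
    A,u,v,n=F;N=int(2*half*1000*s/2)*1
    g=np.linspace(-half,half,N);X,Y=np.meshgrid(g,-g) # right, up
    # facing dial (looking along -n), up=u, right = -v
    W=A+h*n+Y[...,None]*u-X[...,None]*v
    p=proj(W.reshape(-1,3),K,i,M).reshape(N,N,2).astype(np.float32)
    return cv2.remap(pic,p[...,0],p[...,1],cv2.INTER_CUBIC)
E
python3 - <<'E'
from h import *
z=np.load('top0.npz');P=z['P'];pic=z['pic']
i,M=T('top');K,_=rays(i);F=frame();A,u,v,n=F
ims=[]
for h in [.001,.018,.047]:
    im=rect(pic,K,i,M,h,F,s=5.6); N=len(im)
    for r in [42,36] if h<.04 else [28,]:
        cv2.circle(im,(N//2,N//2),int(r/140*N),(255,0,255),1)
    ims.append(cv2.resize(im,(266,266) if 0 else (392,392)))
cv2.imwrite('pics/rect0.png',cv2.resize(np.hstack(ims),None,fx=.68,fy=.68)[...,::-1])
m=np.zeros(P.shape[:2],bool);m[130:195,250:312]=1
d=(P-A)
a=d@u*1000;b=d@v*1000;c=d@n*1000
pi=pic.astype(int)
red=m&(pi[...,0]>140)&(pi[...,1]<70)
print('red',np.round(np.c_[a,b,c][0:0]), [ (round(a[r,q]),round(b[r,q]),round(c[r,q])) for r,q in np.argwhere(red)])
hi=m&(c>36)&(c<60)
print('high pts',hi.sum(), np.nanmean(a[hi]),np.nanmean(b[hi]),np.nanpercentile(c[hi],[10,50,90,99]))
pts=np.c_[a[hi],b[hi]];w,V=np.linalg.eigh(np.cov(pts.T));print(w**.5,np.degrees(np.arctan2(V[1,1],V[0,1])))
print('face c',np.nanpercentile(c[m&(pi.min(-1)>120)],[10,25,50,75,90]))
wh=m&(pi.min(-1)>90)&(c>5); print([ (round(a[r,q]),round(b[r,q]),round(c[r,q])) for r,q in np.argwhere(wh)])
E
```

```text
red [] [(58, -8, 4), (57, -9, 5), (58, -10, 9), (59, -6, 8), (58, -7, 10), (55, -9, 8), (56, -5, 11), (55, -7, 11), (53, -9, 10), (53, -6, 10), (52, -7, 11), (50, -9, 10), (52, -5, 10), (50, -7, 10), (48, -8, 9), (49, -5, 12), (48, -6, 12), (45, -9, 9), (46, -4, 9), (45, -6, 10), (44, -7, 11)]
high pts 212 4.62144864120866 0.3986038330527552 [39.82873947 45.86251368 48.05726561 49.50320332]
[ 4.31960659 15.67401583] 133.4472697738224
face c [1.18365609 2.54847278 3.77322516 4.90805909 6.04017045]
[(36, -42, 6), (53, -20, 5), (50, -24, 5), (43, -32, 6), (30, -46, 6), (36, -36, 6), (31, -41, 5), (28, -45, 6), (53, -14, 5), (51, -17, 7), (45, -23, 5), (41, -28, 6), (40, -29, 8), (37, -31, 5), (31, -38, 5), (26, -44, 5), (22, -49, 6), (48, -16, 5), (27, -40, 7), (25, -42, 7), (21, -47, 8), (16, -51, 6), (20, -44, 6), (16, -48, 6), (55, -3, 8), (18, -43, 6), (15, -47, 5), (12, -50, 6), (55, 1, 6), (54, -1, 6), (56, 4, 6), (51, -1, 5), (9, -46, 5), (7, -49, 6), (55, 7, 5), (52, 3, 5), (49, 0, 5), (3, -50, 6), (51, 5, 6), (0, -50, 7), (54, 11, 7), (-6, -53, 6), (55, 15, 5), (-8, -52, 5), (5
[... 629 characters left out ...]
-2, 5, 47), (-5, 3, 45), (-43, -23, 6), (23, 49, 5), (21, 47, 5), (-3, 8, 46), (-4, 6, 47), (-6, 9, 45), (-6, 7, 47), (14, 47, 5), (-6, 11, 48), (-8, 9, 46), (-7, 12, 48), (-10, 10, 46), (-44, -10, 5), (-46, -13, 7), (11, 49, 6), (10, 48, 7), (-9, 13, 48), (-10, 12, 49), (-46, -10, 8), (11, 52, 5), (-10, 16, 47), (-12, 14, 46), (-13, 12, 47), (3, 47, 5), (-12, 17, 46), (-12, 16, 48), (-18, 24, 18), (-20, 22, 17), (-13, 18, 47), (-14, 17, 48), (-45, 1, 7), (-20, 25, 18), (-24, 23, 14), (-16, 19, 45), (-17, 18, 46), (-2, 51, 6), (-6, 48, 5), (-23, 26, 16), (-42, 10, 6), (-21, 38, 5), (-15, 47, 7), (-23, 39, 7), (-28, 35, 5), (-34, 28, 7), (-43, 19, 6), (-45, 18, 5), (-24, 41, 6), (-26, 41, 8)]
```

View pics/rect0.png

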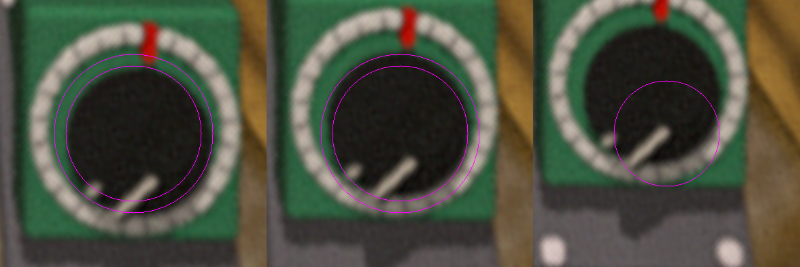

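```bash
python3 - <<'E'
from h import *
P=np.load('top0.npz')['P']
q=P.reshape(-1,3);q=q[np.isfinite(q).all(1)]
print('max z per cell; rows x, cols y')
ys=np.arange(-.3,.6,.06)
print('      ',np.round(ys,2))
for x in np.arange(0,.72,.06):
    r=[]
    for y in ys:
        m=(q[:,0]>=x)&(q[:,0]<x+.06)&(q[:,1]>=y)&(q[:,1]<y+.06)
        r.append(round(np.percentile(q[m,2],98),2) if m.sum()>5 else None)
    print(round(x,2),r)
F=frame();A,u,v,n=F;d=P-A;a,b,c=[d@k*1000 for k in(u,v,n)]
hi=(c>44)&(c<52)&(abs(a)<40)&(abs(b)<40)
th=np.radians(133);l=a*np.cos(th)+b*np.sin(th);t=-a*np.sin(th)+b*np.cos(th)
print(hi.sum(),np.percentile(l[hi],[2,98]),np.percentile(t[hi],[2,50,98]))
o=bot.get_obs();print(o['clock'])
for ph in (-137,):
  ph=np.radians(ph);y=np.cos(ph)*u+np.sin(ph)*v;Rt=np.c_[np.cross(y,-n),y,-n]
  r=(R.from_matrix(Rt)*R.from_quat(o['tool_rot']).inv()).as_rotvec(degrees=True);print(r,A+.14*n)
print(u,v,n)
E
```

```text
max z per cell; rows x, cols y
       [-0.3  -0.24 -0.18 -0.12 -0.06  0.    0.06  0.12  0.18  0.24  0.3   0.36
  0.42  0.48  0.54]
0.0 [None, None, None, None, None, np.float64(0.1), np.float64(0.02), np.float64(0.0), np.float64(0.0), np.float64(0.0), None, None, None, None, None]
0.06 [None, None, np.float64(0.0), np.float64(0.0), np.float64(0.01), np.float64(0.02), np.float64(0.37), np.float64(0.0), np.float64(0.0), np.float64(0.35), np.float64(0.41), None, np.float64(0.43), np.float64(0.42), np.float64(0.36)]
0.12 [None, None, np.float64(0.0), np.float64(0.0), np.float64(0.27), np.float64(0.37), np.float64(0.38), np.float64(0.0), np.float64(0.0), np.float64(0.36), np.float64(0.42), np.float64(0.44), np.float64(0.44), np.float64(0.42), np.float64(0.37)]
0.18 [None, None, np.float64(0.0), np.float64(0.01), np.float64(0.01), np.float64(0.01), np.float64(0.41), np.float64(0.0), np.float64(0.0), np.float64(0.36), np.float64(0.42), np.float64(0.44), np.float64(0.44), np.float64(0.42), np.float64(0.37)]
0.24 [None, np.float64(0.0), np.float64(0.02), np.float64(0.01), np.float64(0.22), np
[... 1301 characters left out ...]
loat64(0.0), np.float64(0.0), np.float64(0.12), np.float64(0.1), np.float64(0.0), np.float64(0.01), np.float64(0.09)]
0.6 [None, None, None, None, np.float64(-0.05), np.float64(-0.13), None, None, None, np.float64(-0.01), np.float64(0.0), np.float64(0.0), np.float64(0.0), np.float64(0.0), np.float64(0.08)]
0.66 [None, None, None, None, None, None, None, None, None, np.float64(-0.09), None, None, None, np.float64(-0.0), np.float64(0.0)]
152 [-27.37710406  22.51196741] [-9.54832005 -2.26534419  4.16426036]
0.9
[ 28.74906072 -20.24112255 -18.50383561] [0.41591459 0.29021996 0.196688  ]
[0.57622094 0.58228693 0.5736    ] [-0.71087453  0.70346898  0.        ] [-0.4034672  -0.40771458  0.8192    ]
```

```bash
python3 - <<'E'
import cv2
for n,(a,b,c,d) in {'top':(110,384,330,512),'scene':(20,384,270,512)}.items():
    p=cv2.imread(f'pics/{n}0.png')[a:b,c:d]; f=min(800/(d-c),600/(b-a))
    cv2.imwrite(f'pics/{n}0y.png',cv2.resize(p,None,fx=f,fy=f,interpolation=cv2.INTER_CUBIC))
E
```

```text
(no output)
```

View pics/top0y.png

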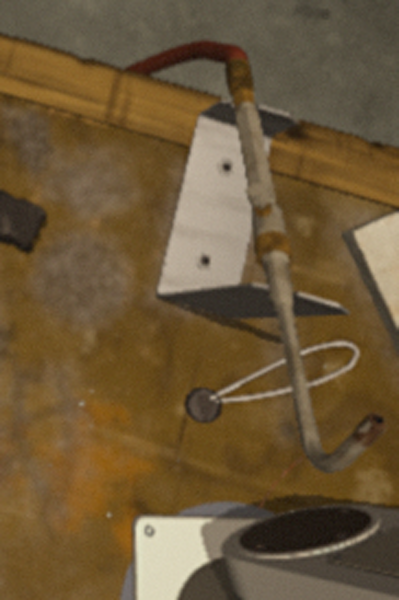

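View pics/scene0y.png

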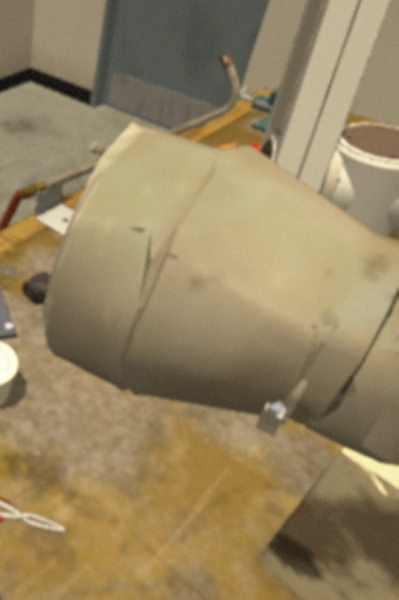

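View pics/wrist0.png

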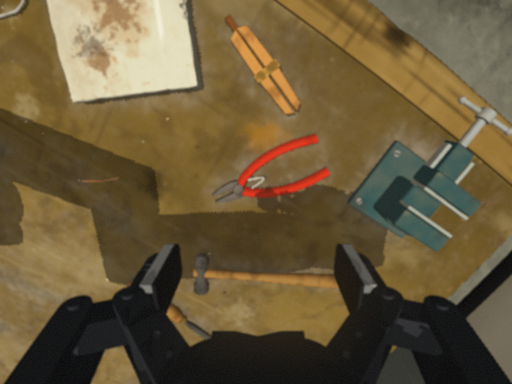

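```bash
python3 - <<'E'
from h import *
for nm in ['top','scene']:
    P=np.load(nm+'0.npz')['P'];q=P.reshape(-1,3);q=q[np.isfinite(q).all(1)]
    m=(q[:,0]>-.6)&(q[:,0]<.27)&(q[:,1]>.1)&(q[:,1]<.75)&(q[:,2]>.12)
    d=q[m];print(nm,len(d))
    for x in np.arange(-.6,.3,.05):
        s=d[(d[:,0]>=x)&(d[:,0]<x+.05)]
        if len(s)>20: print(round(x,2),len(s),'y',np.percentile(s[:,1],[1,99]).round(3),'z',np.percentile(s[:,2],[1,99]).round(3), 'y at ztop',s[s[:,2].argmax()].round(3))
P=np.load('top0.npz')['P'];
print('torch');
for r,c in [(320,478),(330,465),(318,495),(320,470),(300,463),(270,459),(240,456),(210,450),(180,446),(150,440),(135,430),(140,400),(310,492),(350,480),(345,430)]:
    print(r,c,P[r,c].round(3))
E
```

```text
top 17389
0.1 4936 y [0.301 0.548] z [0.344 0.442] y at ztop [0.148 0.423 0.444]
0.15 7623 y [0.302 0.547] z [0.357 0.441] y at ztop [0.152 0.428 0.445]
0.2 4824 y [0.302 0.544] z [0.196 0.438] y at ztop [0.203 0.414 0.44 ]
scene 33865
-0.15 666 y [0.506 0.521] z [0.12  0.198] y at ztop [-0.101  0.507  0.203]
-0.1 2662 y [0.48 0.52] z [0.122 0.309] y at ztop [-0.05   0.52   0.323]
-0.05 4025 y [0.426 0.526] z [0.144 0.404] y at ztop [-0.009  0.44   0.406]
0.0 5954 y [0.398 0.535] z [0.251 0.414] y at ztop [0.049 0.426 0.417]
0.05 6183 y [0.388 0.547] z [0.247 0.428] y at ztop [0.099 0.44  0.431]
0.1 6284 y [0.378 0.556] z [0.235 0.44 ] y at ztop [0.144 0.426 0.442]
0.15 5273 y [0.398 0.556] z [0.242 0.439] y at ztop [0.152 0.427 0.441]
0.2 2818 y [0.386 0.551] z [0.24  0.435] y at ztop [0.205 0.413 0.437]
torch
320 478 [0.194 0.086 0.367]
330 465 [ 0.13 -0.07  0.  ]
318 495 [ 0.157 -0.138  0.001]
320 470 [ 0.151 -0.084 -0.003]
300 463 [ 0.194 -0.071 -0.003]
270 459 [0.261 0.068 0.279]
240 456 [0.311 0.055 0.246]
210 450 [0.367 0.043 0.203]
180 446 [0.435 0.02  0.141]
150 440 [ 0.515 -0.002  0.07 ]
135 430 [ 0.569 -0.01   0.003]
140 400 [ 0.604  0.005 -0.163]
310 492 [0.21  0.081 0.395]
350 480 [0.134 0.028 0.254]
345 430 [ 0.097  0.008 -0.   ]
```

Emit:
move_arm:
  series:
    - [[0, 0, 4.5, 0, 0, 8.5, 1], [0, 0, 4.5, 0, 0, 8.5, 1], [0, 0, 4.5, 0, 0, 8.5, 1], [4.5, 1.7, 0, 0, 0, 8.5, 1], [4.3, 2.1, 0, 0, 0, 8.5, 1]]

```text
clock: 1.4
eef_pos: [0.2335, -0.4365, 0.3676]
tool_rot: [0.865, 0.501, -0.004, -0.004]
ft_force: [0.4, -1.2, 0.6]
grip_width: 0.0855
```

```bash
cat > st.py <<'E'
from h import *
o=bot.get_obs();print(o['clock'],o['joint_pos'].round(3).tolist(),o['eef_pos'].round(4),R.from_quat(o['tool_rot']).as_matrix().round(3).tolist(),o['ft_force'].round(1),o['ft_torque'].round(2),o['grip_width'].round(4))
import json;open('log.jsonl','a').write(json.dumps([o['joint_pos'].tolist(),o['eef_pos'].tolist(),o['tool_rot'].tolist()])+'\n')
E
python3 st.py
```

```text
Traceback (most recent call last):
  File "st.py", line 2, in <module>
    o=bot.get_obs();print(o['clock'],o['joint_pos'].round(3).tolist(),o['eef_pos'].round(4),R.from_quat(o['tool_rot']).as_matrix().round(3).tolist(),o['ft_force'].round(1),o['ft_torque'].round(2),o['grip_width'].round(4))
                                                                                                                                                                                                    ^^^^^^^^^^^^^^^^^^^^^
AttributeError: 'float' object has no attribute 'round'
```

```bash
sed -i "s/o\['grip_width'\].round(4)/round(o['grip_width'],4)/" st.py; python3 st.py
```

```text
1.4 [-1.074, 0.224, 0.334, 1.687, -0.009, 1.018] [ 0.2335 -0.4365  0.3676] [[0.498, 0.867, -0.011], [0.867, -0.498, 0.002], [-0.004, -0.01, -1.0]] [ 0.4 -1.2  0.6] [-0.03  0.    0.02] 0.0855
```

Emit:
move_arm:
  series:
    - [[4.1, 2.5, 1, 0, 0, 8.5, 1], [3.9, 2.8, 1, 0, 0, 8.5, 1], [3.6, 3.2, 1, 0, 0, 8.5, 1], [3.3, 3.5, 1, 0, 0, 8.5, 1], [2.9, 3.8, 0, 0, 0, 8.5, 1]]

```text
clock: 1.9
eef_pos: [0.4175, -0.2753, 0.4087]
tool_rot: [0.62, 0.784, -0.005, -0.0]
ft_force: [0.6, -0.6, 0.2]
grip_width: 0.0853
```

```bash
python3 st.py
```

```text
1.9 [-0.577, 0.247, 0.471, 1.796, -0.01, 0.762] [ 0.4175 -0.2753  0.4087] [[-0.23, 0.973, -0.007], [0.973, 0.23, -0.008], [-0.006, -0.008, -1.0]] [ 0.6 -0.6  0.2] [-0.   -0.06 -0.02] 0.0853
```

Emit:
move_arm:
  series:
    - [[0, 0, 0, -4.6, -7.1, 0, 1], [0, 0, 0, -4.6, -7.1, 0, 1], [0, 0, 0, -4.6, -7.1, 0, 1], [2.8, 3.9, 0, 0, 0, 8.5, 1], [2.3, 4.2, 0, 0, 0, 8.5, 1]]

```text
clock: 2.4
eef_pos: [0.4716, -0.1871, 0.3929]
tool_rot: [0.478, 0.852, 0.047, 0.208]
ft_force: [0.5, -0.3, 1.1]
grip_width: 0.0853
```

```bash
python3 st.py; cat > fit.py <<'E'
from h import *
import json
from scipy.optimize import least_squares
D=[json.loads(l) for l in open('log.jsonl')]
D.append([[-1.26698504e+00,2.41423385e-01,3.72888162e-03,1.33519998e+00,0,1.57078541e+00],[0.14939457,-0.4764991,0.23040954],[9.88483138e-01,1.51327413e-01,-1.52671708e-04,-1.03792917e-03]])
def fk(p,q):
    zs,L1,L2,h2,Lw,Lt,a0=p
    p1=q[1];p2=q[1]-q[2];p3=p2+q[3]
    r=a0+L1*np.sin(p1)+L2*np.cos(p2)+h2*np.sin(p2); z=zs+L1*np.cos(p1)-L2*np.sin(p2)+h2*np.cos(p2)
    el=(a0+L1*np.sin(p1),zs+L1*np.cos(p1)); wr=(r,z)
    r+=Lw*np.cos(p3);z-=Lw*np.sin(p3)
    # q5 yaw about axis perp to link, then Lt
    dx=np.cos(q[4])*np.cos(p3)*Lt;dz=-np.cos(q[4])*np.sin(p3)*Lt;dy=np.sin(q[4])*Lt
    r+=dx;z+=dz
    c,s=np.cos(q[0]),np.sin(q[0])
    return np.array([r*c-dy*s,r*s+dy*c,z]),el,wr
def res(p): return np.concatenate([(fk(p,d[0])[0]-d[1]) for d in D]+[ (np.array(p)-x0)*.005])
x0=np.array([.16,.3,.35,.0,.08,.18,.0])
s=least_squares(res,x0,x_scale=.1);print(s.x.round(3),np.abs(s.fun[:3*len(D)]).max())
for d in D: f=fk(s.x,d[0]);print(np.round(f[1],3),np.round(f[2],3),np.round(f[0]-d[1],4))
E
python3 fit.py
```

```text
2.4 [-0.407, -0.103, -0.048, 1.199, 0.049, 0.627] [ 0.4716 -0.1871  0.3929] [[-0.456, 0.795, 0.399], [0.834, 0.538, -0.119], [-0.31, 0.279, -0.909]] [ 0.5 -0.3  1.1] [ 0.12  0.37 -0.04] 0.0853
[0.241 0.493 0.391 0.008 0.102 0.303 0.   ] 4.877825352611609e-05
[0.11  0.721] [0.498 0.772] [ 0. -0.  0.]
[0.121 0.719] [0.501 0.813] [-0.  0.  0.]
[-0.051  0.731] [0.34  0.761] [-0. -0. -0.]
[0.118 0.719] [0.5   0.635] [-0. -0.  0.]
```

```bash
cat >> fit.py <<'E'
F=frame();A,u,v,n=F
for h in (.022,.14):
    t=A+h*n
    def r2(q):
        f=fk(s.x,q)[0]-t
        e=1e-4
        # tool dir
        p3=q[1]-q[2]+q[3];c,sn=np.cos(q[0]),np.sin(q[0]);dr=np.cos(q[4])*np.cos(p3);dy=np.sin(q[4]);dz=-np.cos(q[4])*np.sin(p3)
        d=np.array([dr*c-dy*sn,dr*sn+dy*c,dz])
        return np.r_[f,(d+n)]
    k=least_squares(r2,[.6,-.1,-.2,1,.1]);print(h,k.x.round(3),k.cost,fk(s.x,k.x))
E
python3 fit.py | tail -2
```

```text
0.022 [ 0.562  0.178 -0.691  0.103  0.13 ] 1.3938464058810153e-09 (array([0.46352372, 0.33833028, 0.1000224 ]), (np.float64(0.08725921986186116), np.float64(0.7257710324459028)), (np.float64(0.3460821233521101), np.float64(0.43205578128707905)))
0.14 [ 0.516 -0.112 -0.673  0.417  0.156] 1.3938464058847438e-09 (array([0.41591459, 0.29021996, 0.196688  ]), (np.float64(-0.054714865299126746), np.float64(0.7304666427339686)), (np.float64(0.2809662601835278), np.float64(0.5290314766653003)))
```

Emit:
move_arm:
  series:
    - [[0.2, 4.8, 0, 0, 0, 8.5, 1], [0.2, 4.8, 0, 0, 0, 8.5, 1], [0, 4.8, 0, 0, 0, 8.5, 1], [-0.5, 4.8, 0, 0, 0, 8.5, 1], [-0.8, 4.8, 0, 0, 0, 8.5, 1]]

```text
clock: 2.9
eef_pos: [0.4604, 0.0612, 0.3919]
tool_rot: [0.132, 0.968, 0.12, 0.176]
ft_force: [0.5, 1.0, 0.6]
grip_width: 0.0861
```

Emit:
move_arm:
  series:
    - [[-1, 4.8, 0, 0, 0, 8.5, 1], [-1, 4.8, 0, 0, 0, 8.5, 1], [-1.5, 4.5, -1, 0, 0, 8.5, 1], [-1.5, 4, -2, 3, 3, -6, 1], [-1.5, 3, -2, 3, 3, -6, 1]]

```text
clock: 3.4
eef_pos: [0.394, 0.2799, 0.3455]
tool_rot: [0.032, 0.973, 0.198, 0.117]
ft_force: [0.5, -0.5, -0.6]
grip_width: 0.0855
```

```bash
python3 st.py
```

```text
3.4 [0.476, -0.143, -0.212, 1.094, 0.227, 0.588] [0.394  0.2799 0.3455] [[-0.971, 0.015, 0.24], [0.108, 0.92, 0.377], [-0.215, 0.392, -0.894]] [ 0.5 -0.5 -0.6] [-0.36  0.21  0.  ] 0.0855
```

```bash
python3 - <<'E'
from h import *
s=snap('wrist','w1.png');np.savez('w1.npz',pic=s[0],P=s[2],K=s[3],M=s[5])
F=frame();A,u,v,n=F
ims=[]
for h in [.008,.017,.047]:
    im=rect(s[0],s[3],s[4],s[5],h,F,s=5.6); N=len(im)
    for r in [42,36] if h<.04 else [28,]:
        cv2.circle(im,(N//2,N//2),int(r/140*N),(255,0,255),1)
    ims.append(im)
cv2.imwrite('pics/rect1.png',cv2.resize(np.hstack(ims),None,fx=.68,fy=.68)[...,::-1])
E
```

```text
(no output)
```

View pics/w1.png

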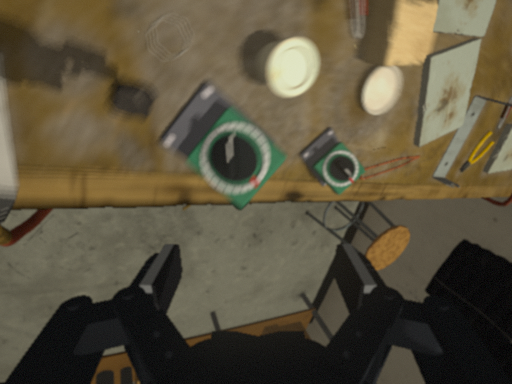

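View pics/rect1.png

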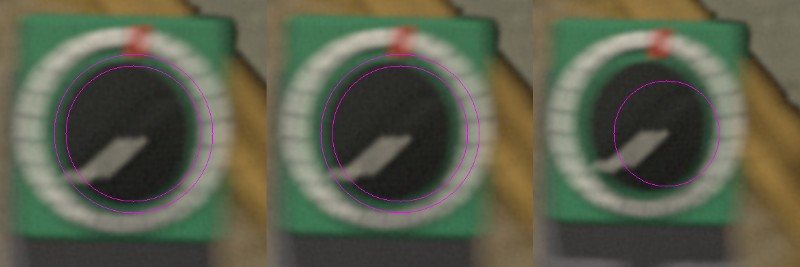

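Emit:
move_arm:
  series:
    - [[0, -0.4, -2.5, 1.6, -4.7, -1.5, 1], [0, -0.4, -2.5, 1.6, -4.7, -1.5, 1], [0, -0.4, -2.5, -3.4, -3.5, 7, 1], [0, 0, -2, -3.4, -3.5, 7, 1], [0, 0, 0, -3.4, -3.5, 7, 1]]

```text
clock: 3.95
eef_pos: [0.3845, 0.2701, 0.2393]
tool_rot: [-0.173, 0.939, 0.174, 0.24]
ft_force: [-0.3, -0.1, 0.4]
grip_width: 0.0854
```

Emit:
move_arm:
  series:
    - [[0, 0, 0, -3.4, -3.5, 7, 1], [0, 0, 0, -3.4, -3.5, 7, 1], [0, 0, 0, -3.4, -3.5, 7, 1], [0, 0, 0, -3.4, -3.5, 7, 1], [0, 0, 0, -3.4, -3.5, 7, 1]]

```text
clock: 4.45
eef_pos: [0.3824, 0.2684, 0.2373]
tool_rot: [-0.505, 0.811, 0.07, 0.285]
ft_force: [-0.8, 0.3, 0.4]
grip_width: 0.0853
```

Emit:
move_arm:
  series:
    - [[0, 0, 0, -3.4, -3.5, 7, 1], [0, 0, 0, -3.4, -3.5, 7, 1], [0, 0, 0, -3.4, -3.5, 7, 1], [0, 0, 0, -3.4, -3.5, 7, 1], [0, 0, 0, -3.4, -3.5, 7, 1]]

```text
clock: 4.95
eef_pos: [0.3817, 0.2675, 0.2376]
tool_rot: [0.766, -0.571, 0.044, -0.292]
ft_force: [-0.8, -0.5, -0.4]
grip_width: 0.0857
```

```bash
python3 st.py
```

```text
4.95 [0.514, -0.247, -0.651, 0.583, 0.15, -1.302] [0.3817 0.2675 0.2376] [[0.345, -0.849, 0.401], [-0.9, -0.178, 0.398], [-0.267, -0.498, -0.825]] [-0.8 -0.5 -0.4] [-0.37  0.41  0.01] 0.0857
```

Emit:
move_arm:
  series:
    - [[0, 0, 0, -3.4, -3.5, 7, 1], [0, 0, 0, -3.4, -3.5, 7, 1], [0, 0, 0, -3.4, -3.5, 7, 1], [0, 0, 0, -3.4, -3.5, 7, 1], [0, 0, 0, -3.4, -3.5, 7, 1]]

```text
clock: 5.45
eef_pos: [0.381, 0.2667, 0.2378]
tool_rot: [0.92, -0.251, 0.151, -0.259]
ft_force: [0.8, -0.0, -0.3]
grip_width: 0.0852
```

Emit:
move_arm:
  series:
    - [[0, 0, 0, -3.4, -3.5, 7, 1], [0, 0, 0, -2, -2, 4, 1], [0, 0, 0, 0, 0, 0, 1], [0, 0, 0, 0, 0, 0, 1], [0, 0, 0, 0, 0, 0, 1]]

```text
clock: 5.95
eef_pos: [0.3804, 0.2659, 0.2381]
tool_rot: [0.943, -0.14, 0.182, -0.24]
ft_force: [1.0, -0.8, -0.0]
grip_width: 0.0853
```

```bash
python3 st.py; cat > look.py <<'E'
import sys
from h import *
k=sys.argv[1]
s=snap('wrist',f'w{k}.png');np.savez(f'w{k}.npz',pic=s[0],P=s[2],K=s[3],M=s[5])
F=frame();A,u,v,n=F
ims=[]
for h in [.008,.017,.047]:
    im=rect(s[0],s[3],s[4],s[5],h,F,s=5.6); N=len(im)
    for r in [42,36] if h<.04 else [28,]:
        cv2.circle(im,(N//2,N//2),int(r/140*N),(255,0,255),1)
    ims.append(im)
cv2.imwrite(f'pics/rect{k}.png',cv2.resize(np.hstack(ims),None,fx=.68,fy=.68)[...,::-1])
E
python3 look.py 2
```

```text
5.95 [0.513, -0.258, -0.664, 0.57, 0.149, -2.288] [0.3804 0.2659 0.2381] [[0.895, -0.177, 0.41], [-0.351, -0.846, 0.402], [0.276, -0.503, -0.819]] [ 1.  -0.8 -0. ] [-0.36  0.41  0.  ] 0.0853
```

View pics/w2.png

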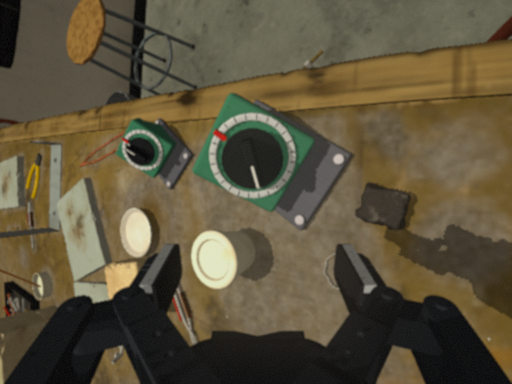

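View pics/rect2.png

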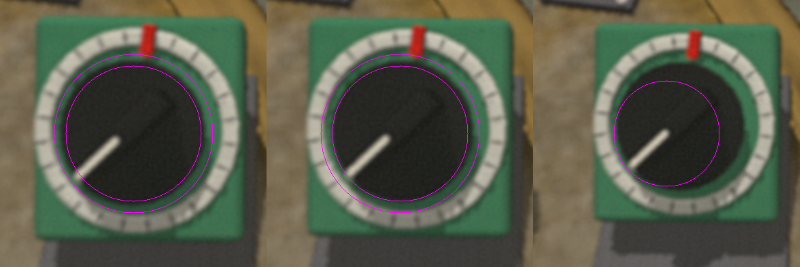

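```bash
cat > rel.py <<'E'
from h import *
o=bot.get_obs();A,u,v,n=frame();A=A+.0007*u-.0007*v
M=R.from_quat(o['tool_rot']).as_matrix();d=o['eef_pos']-A
print('clk',o['clock'],'TCP mm u,v,n',np.round([d@u*1000,d@v*1000,d@n*1000],1),'y angle',np.degrees(np.arctan2(M[:,1]@v,M[:,1]@u)).round(1),'bar=y-90 or +90','ztilt u,v deg',np.degrees([M[:,2]@u,M[:,2]@v]).round(2),'q',o['joint_pos'].round(2),'F n,u,v',np.round([o['ft_force']@k for k in(n,u,v)],1),'w',round(o['grip_width'],4))
print('lateral fix world cm',(-(d@u)*u-(d@v)*v)*100)
E
python3 rel.py; python3 - <<'E'
from h import *
z=np.load('w2.npz');pic=z['pic'];i=bot.camera_info('wrist');K=z['K'];M=z['M'];F=frame()
im=rect(pic,K,i,M,.007,F,s=8).astype(int);N=len(im);mm=140/N
w=(im.min(-1)>120)&(im.max(-1)-im.min(-1)<60)
y,x=np.nonzero(w);X=(x-N/2)*mm;Y=(N/2-y)*mm;k=(np.hypot(X,Y)>36)&(np.hypot(X,Y)<62);X=X[k];Y=Y[k]
# outer edge per angle
a=np.arctan2(Y,X);b=(np.degrees(a)//6).astype(int);r=np.hypot(X,Y)
E=np.array([(X[b==q][r[b==q].argmax()],Y[b==q][r[b==q].argmax()]) for q in np.unique(b)])
I=np.array([(X[b==q][r[b==q].argmin()],Y[b==q][r[b==q].argmin()]) for q in np.unique(b)])
for e in(E,I):
    c=np.linalg.lstsq(np.c_[2*e,np.ones(len(e))],(e**2).sum(1),rcond=None)[0];print('ring right,up',c[:2],np.sqrt(c[2]+c[:2]@c[:2]))
    cc=c[:2]
rd=(im[...,0]>120)&(im[...,1]<70);y,x=np.nonzero(rd);print('red',((x-N/2)*mm).mean(),((N/2-y)*mm).mean(),((N/2-y)*mm).min())
E
```

```text
clk 6.0 TCP mm u,v,n [-11.6   8.8 198.1] y angle -152.0 bar=y-90 or +90 ztilt u,v deg [ 0.03 -0.53] q [ 0.51 -0.26 -0.66  0.57  0.15 -2.29] F n,u,v [-0.4 -0.3  1.3] w 0.0854
lateral fix world cm [1.2949997  0.0549576  0.66515737]
ring right,up [1.44764497 2.85886325] 53.47146658528121
ring right,up [2.04220986 1.20769292] 45.46584363227886
red 7.520339525944907 48.49647661755285 40.25
```

Emit:
move_arm:
  series:
    - [[0.7, 0, 0.3, -3.2, -3.2, 6.4, 1], [1.6, 1, -1.7, -3.2, -3.2, 6.4, 1], [1, 1, -2, 0, 0, 0, 1], [1, 1, -2, 0, 0, 0, 1], [0, 0, 0, 0, 0, 0, 1]]

```text
clock: 6.5
eef_pos: [0.4261, 0.2972, 0.1848]
tool_rot: [0.953, -0.007, 0.217, -0.213]
ft_force: [-1.1, -1.4, -0.7]
grip_width: 0.0854
```

```bash
python3 rel.py; python3 look.py 3
```

```text
clk 6.5 TCP mm u,v,n [  2.4  -1.6 123.3] y angle -135.9 bar=y-90 or +90 ztilt u,v deg [ 0.42 -0.68] q [ 0.53 -0.07 -0.68  0.36  0.14 -2.56] F n,u,v [ 0.4 -1.8 -0.2] w 0.0854
lateral fix world cm [-0.25106674 -0.0310359  -0.13910032]
```

View pics/w3.png

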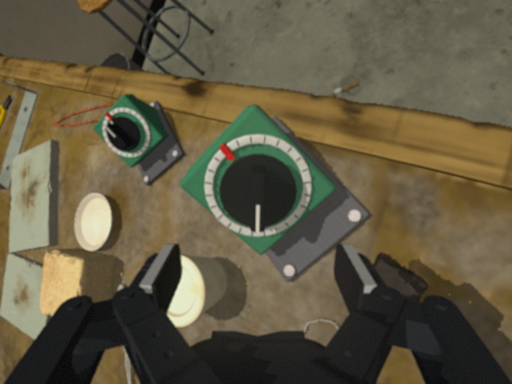

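View pics/rect3.png

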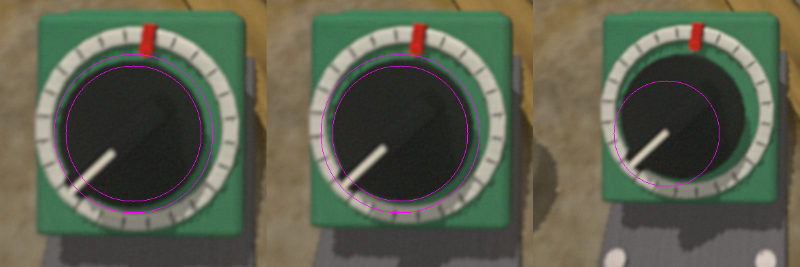

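Emit:
move_arm:
  series:
    - [[1, 1, -2.1, 0, 0, 0, 1], [1, 1, -2.1, 0, 0, 0, 1], [1, 1, -2.1, 0, 0, 0, 1], [0.4, 0.5, -1.1, 0, 0, 0, 1], [0, 0, 0, 0, 0, 0, 1]]

```text
clock: 7.05
eef_pos: [0.4635, 0.334, 0.1174]
tool_rot: [0.951, -0.007, 0.221, -0.216]
ft_force: [-1.2, -0.3, -0.6]
grip_width: 0.0854
```

```bash
python3 rel.py
```

```text
clk 7.05 TCP mm u,v,n [ 6.7 -2.3 38. ] y angle -135.9 bar=y-90 or +90 ztilt u,v deg [ 1.06 -0.83] q [ 0.56  0.14 -0.7   0.12  0.12 -2.53] F n,u,v [ 0.1 -1.2  0.6] w 0.0854
lateral fix world cm [-0.55276479 -0.22754715 -0.38549408]
```

Emit:
move_arm:
  series:
    - [[0, 0.2, -0.8, -0.3, 1.2, 0.5, 1], [0, 0.2, -0.8, 0, 0, 0, 1], [0, 0, 0, 0, 0, 0, 1], [0, 0, 0, 0, 0, 0, 1], [0, 0, 0, 0, 0, 0, 1]]

```text
clock: 7.55
eef_pos: [0.4646, 0.3384, 0.1048]
tool_rot: [0.953, -0.005, 0.212, -0.216]
ft_force: [-0.1, 0.5, -0.3]
grip_width: 0.0852
```

```bash
python3 rel.py
```

```text
clk 7.55 TCP mm u,v,n [ 2.7 -0.1 25.5] y angle -135.9 bar=y-90 or +90 ztilt u,v deg [ 0.23 -0.03] q [ 0.56  0.17 -0.69  0.11  0.13 -2.53] F n,u,v [-0.4  0.   0.4] w 0.0852
lateral fix world cm [-0.15867939 -0.15269996 -0.15415031]
```

Emit:
move_arm:
  series:
    - [[0, 0, -0.5, 0, 0, 0, 1], [0, 0, 0, 0, 0, 0, 0], [0, 0, 0, 0, 0, 0, 0], [0, 0, 0, 0, 0, 0, 0], [0, 0, 0, 0, 0, 0, 0]]

```text
clock: 8.05
eef_pos: [0.4647, 0.3383, 0.1002]
tool_rot: [0.953, -0.005, 0.212, -0.216]
ft_force: [-0.2, 0.3, -0.3]
grip_width: 0.0283
```

```bash
python3 rel.py
```

```text
clk 8.05 TCP mm u,v,n [ 0.  -0.1 21.7] y angle -135.9 bar=y-90 or +90 ztilt u,v deg [ 0.3  -0.05] q [ 0.56  0.18 -0.7   0.09  0.13 -2.53] F n,u,v [-0.2 -0.1  0.3] w 0.0283
lateral fix world cm [-0.0098887   0.00541553 -0.00217502]
```

Emit:
move_arm:
  series:
    - [[0, 0, 0, 0, 0, 0, 0], [0, 0, 0, 0, 0, 0, 0], [0, 0, 0, 0, 0, 0, 0], [0, 0, 0, 0, 0, 0, 0], [0, 0, 0, 0, 0, 0, 0]]

```text
clock: 8.55
eef_pos: [0.4647, 0.3386, 0.1004]
tool_rot: [0.953, -0.005, 0.212, -0.217]
ft_force: [0.1, 0.4, -0.3]
grip_width: 0.0129
```

```bash
python3 rel.py
```

```text
clk 8.55 TCP mm u,v,n [ 0.3  0.1 21.7] y angle -135.9 bar=y-90 or +90 ztilt u,v deg [ 0.32 -0.03] q [ 0.56  0.18 -0.69  0.09  0.13 -2.53] F n,u,v [-0.4  0.1  0.3] w 0.0129
lateral fix world cm [-0.01203629 -0.01995421 -0.01585922]
```

Emit:
move_arm:
  series:
    - [[0, 0, 0, 3.4, 3.5, -7, 0], [0, 0, 0, 3.4, 3.5, -7, 0], [0, 0, 0, 3.4, 3.5, -7, 0], [0, 0, 0, 3.4, 3.5, -7, 0], [0, 0, 0, 3.4, 3.5, -7, 0]]

```text
clock: 9.05
eef_pos: [0.4646, 0.3383, 0.1002]
tool_rot: [0.885, -0.357, 0.118, -0.276]
ft_force: [-0.1, -0.6, 0.2]
grip_width: 0.0126
```

```bash
python3 rel.py; python3 look.py 4
```

```text
clk 9.05 TCP mm u,v,n [-0.  -0.  21.7] y angle -179.1 bar=y-90 or +90 ztilt u,v deg [-0.06 -0.25] q [ 0.56  0.18 -0.69  0.1   0.12 -1.77] F n,u,v [ 0.4 -0.3 -0.3] w 0.0126
lateral fix world cm [-0.00240979  0.00447429  0.00104   ]
```

View pics/w4.png

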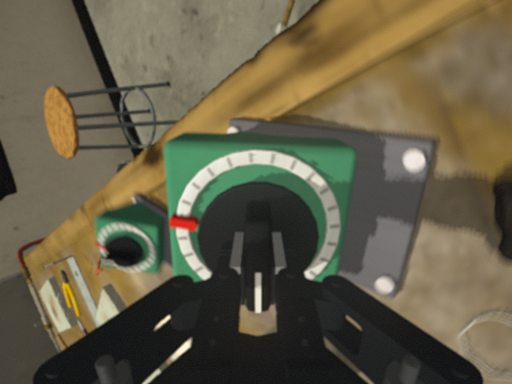

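Emit:
move_arm:
  series:
    - [[0, 0, 0, 3.4, 3.5, -7, 0], [0, 0, 0, 3.4, 3.5, -7, 0], [0, 0, 0, 3.4, 3.5, -7, 0], [0, 0, 0, 3.4, 3.5, -7, 0], [0, 0, 0, 3.4, 3.5, -7, 0]]

```text
clock: 9.6
eef_pos: [0.4643, 0.3382, 0.1]
tool_rot: [0.694, -0.655, 0.008, -0.297]
ft_force: [-0.6, 0.1, -0.8]
grip_width: 0.0127
```

Emit:
move_arm:
  series:
    - [[0, 0, 0, 3.4, 3.5, -7, 0], [0, 0, 0, 3.4, 3.5, -7, 0], [0, 0, 0, 3.4, 3.5, -7, 0], [0, 0, 0, 3.4, 3.5, -7, 0], [0, 0, 0, 3.4, 3.5, -7, 0]]

```text
clock: 10.1
eef_pos: [0.464, 0.3383, 0.0999]
tool_rot: [-0.407, 0.864, 0.103, 0.277]
ft_force: [0.1, 0.2, -0.7]
grip_width: 0.0129
```

```bash
python3 rel.py
```

```text
clk 10.1 TCP mm u,v,n [-0.5  0.3 21.7] y angle 95.1 bar=y-90 or +90 ztilt u,v deg [-0.65  0.23] q [ 0.56  0.18 -0.68  0.13  0.13 -0.28] F n,u,v [-0.7 -0.2  0.1] w 0.0129
lateral fix world cm [0.04940071 0.00386547 0.02625436]
```

Emit:
move_arm:
  series:
    - [[0, 0, 0, 3.4, 3.5, -7, 0], [0, 0, 0, 1.8, 1.8, -3.7, 0], [0.1, 0, 0, 0, 0, 0, 0], [0, 0, 0, 0, 0, 0, 0], [0, 0, 0, 0, 0, 0, 0]]

```text
clock: 10.6
eef_pos: [0.4642, 0.3385, 0.0996]
tool_rot: [-0.309, 0.904, 0.135, 0.263]
ft_force: [-1.4, 1.1, 0.2]
grip_width: 0.0126
```

```bash
python3 rel.py; python3 look.py 5
```

```text
clk 10.6 TCP mm u,v,n [-0.5  0.4 21.3] y angle 82.3 bar=y-90 or +90 ztilt u,v deg [-0.64  0.42] q [ 0.56  0.18 -0.68  0.13  0.14 -0.06] F n,u,v [ 0.3 -0.1  1.7] w 0.0126
lateral fix world cm [0.0539496  0.00214524 0.0276386 ]
```

View pics/w5.png

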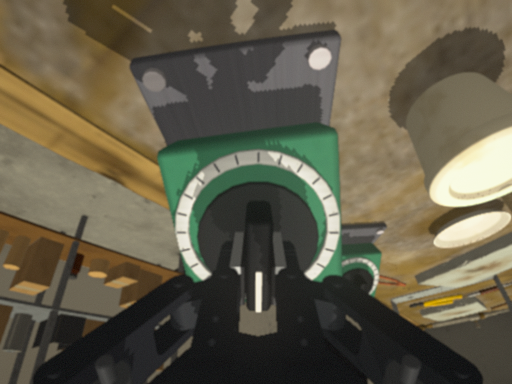

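```bash
python3 - <<'E'
from h import *
a=snap('top')[0][110:230,210:340];b=snap('scene')[0][150:250,180:300]
f=lambda p:cv2.resize(p,(390,360),interpolation=cv2.INTER_CUBIC)
cv2.imwrite('pics/c6.png',np.hstack([f(a),f(b)])[...,::-1])
E
```

```text
(no output)
```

View pics/c6.png

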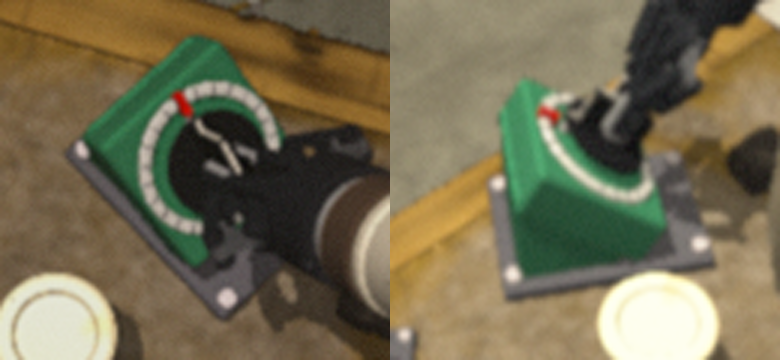

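Emit:
move_arm:
  series:
    - [[0.12, 0.12, -0.25, 0, 0, 0, 0], [0.12, 0.12, -0.25, 0, 0, 0, 0], [0.12, 0.12, -0.25, 0, 0, 0, 0], [0, 0, 0, 0, 0, 0, 0], [0, 0, 0, 0, 0, 0, 0]]

```text
clock: 11.25
eef_pos: [0.4665, 0.3413, 0.0936]
tool_rot: [-0.311, 0.903, 0.134, 0.263]
ft_force: [-5.3, -3.5, 4.5]
grip_width: 0.0132
```

```bash
python3 rel.py
```

```text
clk 11.25 TCP mm u,v,n [-0.9  0.7 14.3] y angle 82.6 bar=y-90 or +90 ztilt u,v deg [-0.6   0.43] q [ 0.56  0.2  -0.68  0.11  0.14 -0.06] F n,u,v [ 7.2 -2.5  1.3] w 0.0132
lateral fix world cm [0.10355142 0.00417654 0.05307915]
```

Emit:
move_arm:
  series:
    - [[0.12, 0.12, -0.25, 0, 0, 0, 0], [0.12, 0.12, -0.25, 0, 0, 0, 0], [0.12, 0.12, -0.25, 0, 0, 0, 0], [0, 0, 0, 0, 0, 0, 0], [0, 0, 0, 0, 0, 0, 0]]

```text
clock: 11.75
eef_pos: [0.4669, 0.3417, 0.093]
tool_rot: [-0.313, 0.902, 0.134, 0.266]
ft_force: [1.8, 2.2, -4.2]
grip_width: 0.0128
```

```bash
python3 rel.py;python3 - <<'E'
from h import *
s=snap('top');a=s[0][110:230,210:340];t=snap('scene');b=t[0][150:250,180:300]
f=lambda p:cv2.resize(p,(390,360),interpolation=cv2.INTER_CUBIC)
cv2.imwrite('pics/c7.png',np.hstack([f(a),f(b)])[...,::-1])
np.savez('top7.npz',pic=s[0],P=s[2])
E
```

```text
clk 11.75 TCP mm u,v,n [-0.8  0.6 13.5] y angle 82.9 bar=y-90 or +90 ztilt u,v deg [-0.38  0.35] q [ 0.56  0.2  -0.68  0.1   0.14 -0.07] F n,u,v [-5.1 -0.1  0.2] w 0.0128
lateral fix world cm [0.09080047 0.00194999 0.04569098]
```

View pics/c7.png

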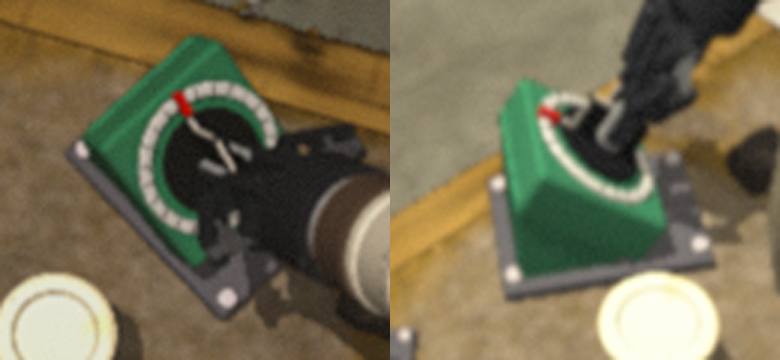

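```bash
python3 - <<'E'
from h import *
A,u,v,n=frame()
for k in('top0','top7'):
    z=np.load(k+'.npz');P=z['P'];pi=z['pic'].astype(int);d=P-A;a,b,c=[d@q*1000 for q in(u,v,n)]
    for lo,hi in((15,28),(20,34)):
        m=(a>lo)&(a<hi)&(b>12)&(b<24)&(pi.max(-1)<60)&(np.hypot(a-3,b)<35)
        print(k,m.sum(),np.nanmedian(c[m]),np.nanpercentile(c[m],[10,90]))
    m=(a>5)&(a<20)&(abs(b+.14*a)<5);print('bar',np.nanpercentile(c[m],[5,50,95]))
E
```

```text
top0 33 16.205807747308583 [15.1294176  18.48737582]
top0 31 16.163778660745848 [15.09069918 17.87826705]
bar [16.30666309 33.49059276 47.36908548]
top7 125 96.45685330444019 [  7.5657975  120.44294877]
top7 79 95.53846047549555 [  7.09590743 186.99615484]
bar [37.22909146 39.74370349 98.71877136]
```

```bash
python3 - <<'E'
from h import *
A,u,v,n=frame()
for k in('top0','top7'):
    z=np.load(k+'.npz');P=z['P'];pi=z['pic'].astype(int);d=P-A;a,b,c=[d@q*1000 for q in(u,v,n)]
    m=(c<24)&(c>2)&(np.hypot(a-3,b)<33)&(b>0)&(pi.max(-1)<60)
    print(k,m.sum(),np.nanpercentile(c[m],[10,25,50,75,90]))
    m=(c<60)&(c>28)&(np.hypot(a-3,b)<33);print(m.sum(),np.nanpercentile(c[m],[10,25,50,75,90,97]))
E
```

```text
top0 251 [14.86968886 15.56751773 16.64987698 17.7629993  19.3336431 ]
266 [31.7721111  37.93649309 45.14113419 46.7209572  47.91118885 48.56382616]
top7 210 [ 6.64785043  7.61429478  8.38496136  9.62144036 10.96000044]
212 [33.69440812 36.78657233 39.35019413 48.73531297 57.0073656  59.56401086]
```

Emit:
move_arm:
  series:
    - [[0.2, 0.2, -0.4, 0, 0, 0, 0], [0.2, 0.2, -0.4, 0, 0, 0, 0], [0.2, 0.2, -0.4, 0, 0, 0, 0], [0.2, 0.2, -0.4, 0, 0, 0, 0], [0.2, 0.2, -0.4, 0, 0, 0, 0]]

```text
clock: 12.35
eef_pos: [0.468, 0.3428, 0.0914]
tool_rot: [-0.311, 0.901, 0.136, 0.27]
ft_force: [-39.9, -36.6, 61.3]
grip_width: 0.0129
```

```bash
python3 rel.py
```

```text
clk 12.35 TCP mm u,v,n [-0.4  0.6 11.3] y angle 82.7 bar=y-90 or +90 ztilt u,v deg [0.22 0.28] q [ 0.56  0.21 -0.69  0.07  0.14 -0.06] F n,u,v [81.2 -9.2  2.6] w 0.0129
lateral fix world cm [ 0.0714276  -0.01893739  0.02575396]
```

Emit:
move_arm:
  series:
    - [[0, 0, 0, 0, 0, 0, 0], [0, 0, 0, 0, 0, 0, 0], [0, 0, 0, 0, 0, 0, 0.7], [0, 0, 0, 0, 0, 0, 0.7], [0, 0, 0, 0, 0, 0, 0.7]]

```text
clock: 12.85
eef_pos: [0.4688, 0.3426, 0.0922]
tool_rot: [-0.31, 0.901, 0.136, 0.271]
ft_force: [-0.2, 0.0, -0.1]
grip_width: 0.0559
```

```bash
python3 rel.py
```

```text
clk 12.85 TCP mm u,v,n [ 0.3 -0.1 11.7] y angle 82.5 bar=y-90 or +90 ztilt u,v deg [0.32 0.22] q [ 0.56  0.2  -0.69  0.07  0.14 -0.06] F n,u,v [ 0.  -0.2  0.1] w 0.0559
lateral fix world cm [-0.02431632 -0.01225091 -0.01807338]
```

Free. Retreat along the axis.

Emit:
move_arm:
  series:
    - [[-0.6, -0.6, 1.2, 0, 0, 0, 0.7], [-1, -1, 2, 0, 0, 0, 0.7], [-1.4, -1.4, 2.8, 0, 0, 0, 0.7], [-1.6, -1.6, 3.2, 0, 0, 0, 0.7], [-1.6, -1.6, 3.2, 0, 0, 0, 0.7]]

```text
clock: 13.35
eef_pos: [0.4048, 0.2792, 0.2107]
tool_rot: [-0.309, 0.904, 0.135, 0.264]
ft_force: [0.9, 0.6, -0.6]
grip_width: 0.0599
```

Emit:
move_arm:
  series:
    - [[-1, -1, 2, 0, 0, 0, 0.7], [-0.6, -0.6, 1.2, 0, 0, 0, 0.7], [0, 0, 0, 0, 0, 0, 0.7], [0, 0, 0, 0, 0, 0, 0.7], [0, 0, 0, 0, 0, 0, 0.7]]

```text
clock: 13.85
eef_pos: [0.3908, 0.2631, 0.2485]
tool_rot: [-0.308, 0.903, 0.136, 0.268]
ft_force: [-0.1, 0.5, -0.0]
grip_width: 0.0599
```

```bash
python3 rel.py; python3 look.py 8; python3 - <<'E'
from h import *
A,u,v,n=frame()
i=bot.camera_info('wrist');
s=snap('top','top8.png')
for nm,P,pi in(('wrist',np.load('w8.npz')['P'],np.load('w8.npz')['pic']),('top',s[2],s[0])):
    pi=pi.astype(int);d=P-A;a,b,c=[d@q*1000 for q in(u,v,n)]
    m=(c<24)&(c>2)&(np.hypot(a-1,b)<33)&(pi.max(-1)<60);print(nm,'flange',m.sum(),np.nanpercentile(c[m],[25,50,75]))
    m=(c<55)&(c>28)&(np.hypot(a-1,b)<33);print('bar',m.sum(),np.nanpercentile(c[m],[25,50,75,90,97]))
    m=(np.hypot(a-1,b)>46)&(np.hypot(a-1,b)<52)&(pi.min(-1)>110);print('ring',np.nanmedian(c[m]))
E
```

```text
clk 13.85 TCP mm u,v,n [ -1.2  -0.5 203.6] y angle 82.3 bar=y-90 or +90 ztilt u,v deg [-0.06  0.21] q [ 0.48 -0.24 -0.62  0.61  0.18 -0.13] F n,u,v [-0.1  0.2  0.4] w 0.0599
lateral fix world cm [0.03450569 0.10732767 0.07041134]
wrist flange 1529 [7.94459098 8.47750859 8.98040503]
bar 535 [37.23202264 38.05538129 38.71323939 39.24463874 39.82368129]
ring 3.083458596164334
top flange 477 [ 8.50899126  9.44471679 10.66858975]
bar 187 [36.74455982 38.13496167 39.43622838 40.22072173 41.33814361]
ring 518.8553124734074
```

View pics/w8.png

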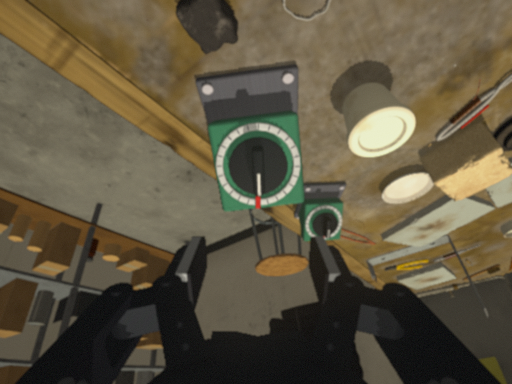

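View pics/rect8.png

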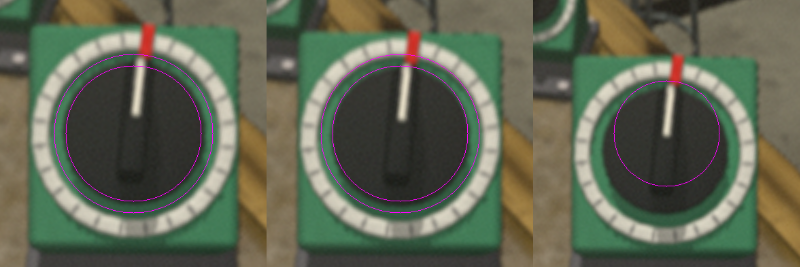

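```bash
python3 -c "
from workcell import bot
print(bot.job_done())"
```

```text
the job is handed in; nothing more can be done
None
```

The dial's white mark is at the red pointer, the knob is pushed fully in and locked, and I handed the job in at about 14 s of the 58 s allowed.

**What I did:** I gripped the bar of the larger positioner's dial and turned it about 142° clockwise in a single grasp. I then pushed the knob in at the pointer. The pin went into the slot on the first push, so I did not need to search. One firmer push met the hard stop at about 81 N at the wrist, below the 120 N limit. I then opened the gripper and backed off about 19 cm.

**Last checks:**
- **Knob depth:** the bar's top went from about 47 mm to 38 mm off the face. The flange went from about 17 mm to 8.5 mm on the wrist camera and 9.4 mm on the top camera. That matches about 9 mm of travel.
- **Mark:** the last wrist picture shows the white mark in line with the red pointer.
- **Surroundings:** the pointer, cup, coil and charcoal look undisturbed by eye; I did not measure their positions again. The wrist force was about 0 N after release.
- **Not checked:** I did not try turning the dial to feel the lock. One ring-height reading from the final top view was unusable, and I ignored it.

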